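Dose one capsule into the sample cup

TASK

Stand the open sample cup on the bench in the wire cradle of the capsule dispenser, pushed fully home under the outlet. Then press the black palm knob down once, gently, until you feel the plunger bottom on its stop, so that one capsule drops into the cup, and let the knob come all the way up again. One capsule only; do not lean on the plunger once it has bottomed, and leave the other things on the bench where they are.

Things in the scene. Friction and masses are not known exactly. Their poses are not given: they have to be found in the camera images.
- dispenser: Bench capsule dispenser, fixed: grey pedestal and gear case on a steel foot plate, clear capsule magazine, black palm knob. 200 x 92 mm. Origin: on the bench, where the cup's centre is when home; +x from the cup to the knob, z up. Heights: cheeks from x = 34 mm, 58 mm wide, 86 mm; magazine x 42 to 74 mm, y +-16, 137 mm; gear case x 88 to 150 mm, 92 mm. Screws at x = 45 mm reach y +-39.
- cup_seat (a point): Where the centre of the cup's underside lies when it is home (the dispenser's origin). Round it lies the cradle, a U of 8 mm steel wire 6 to 14 mm above the bench, 51 mm wide inside, round at the back, touching the cup there when home; its straight sides run to x = -12 mm and flare to 80 mm inside at x = -34 mm. The cup goes in from -x, upright, standing on the bench or lifted up to 4 mm.
- head_top (a point): On the aluminium track, centre line, 79 mm above the bench, at x = 30 mm. Towards -x from here the delivery head, 44 mm wide, overhangs the cradle to about x = -8 to -24 mm, between 58 and 79 mm above the bench: a cup cannot be lowered into the seat from above, it must slide in beneath. The capsule drops through it within 12 mm of the cup's centre.
- knob_top (a point): Centre of the flat top of the round black palm knob, 38 mm in diameter; at rest 194 mm above the bench, at x = 108 mm on the dispenser's centre line. It goes straight down with the plunger. Press it from above with closed fingers. The magazine beside it is 137 mm high, just lower than the knob at its stop.
- plunger (a joint): Stroke of the knob in m: 0 up, grows downward. Spring about 3 N at the start plus 0.1 N per mm, friction under 1 N; it springs back. The stroke to the stop differs each time (40 to 56 mm, it can only be felt): there the force rises steeply from about 8 N. Bear on it with 13 to 17 N to be sure; over 22 N is too much. The capsule falls only in the last 4 mm of the stroke.
- capsule_1: The lowest of the white plastic capsules in the magazine: a disc 20 mm in diameter, 12 mm high, 10 g; it lies in the shuttle's pocket, 62 mm above the bench, 58 mm in +x from the dispenser's origin. Origin: centre of its underside. This one is dispensed first.
- capsule_2: The next capsule of the same size, lying on the first. It must stay in the dispenser.
- sample_cup_c: The open, empty sample cup, off-white plastic, no lid: 60 mm across at the rim, 48 mm at the foot, 52 mm high, about 40 g, wall about 2 mm. Origin: centre of its underside, z up. Grasp it across the rim or the upper wall from above.
- sample_cup_b: A closed sample cup with a lid, 64 mm across, 58 mm high, to be left alone. It and the open cup may be swapped. Origin: centre of its underside.
- tape_clear: Roll of tape lying flat, 90 mm across, 48 mm high; bystander. Origin: centre of its underside.
- tape_gun: Black hand tape dispenser lying on its side on the bench between the cups' places and the dispenser, 234 x 232 mm, 66 mm high; it stays put, a bystander. Origin: under its centre.
- tie_spool: Spool of twist tie standing on end, 61 mm across, 40 mm high; bystander. Origin: centre of its underside.
- peg_d: Plastic spring peg for bag mouths lying flat, 21 x 71 x 10 mm, long along its y; bystander. Origin: centre of its underside.
- tally_counter: Small hand tally counter, 58 x 50 x 27 mm; bystander. Origin: centre of its underside.
Mind the look-alikes: they are no part of the job. Leave any pink or purple look-alike of the sample_cup_c alone.

How it is judged:
On the way, in this order (a step that is already met when the one before it is completed fails the run):
1. the open cup stands home in the cradle, with the knob still up and the first capsule still in the dispenser (horizontal distance between sample_cup_c and cup_seat below 0.006 m and height (world z) of sample_cup_c below 0.004 m and angle between sample_cup_c's own z axis and vertical below 0.1 rad and value of joint plunger below 0.0015 m and height (world z) of capsule_1 above 0.055 m), for 0.2 s.
2. the knob is pressed down against its stop (more than 12 N, which the spring alone does not give) (horizontal distance between sample_cup_c and cup_seat below 0.006 m and height (world z) of sample_cup_c below 0.004 m and angle between sample_cup_c's own z axis and vertical below 0.1 rad and contact force between anything else and plunger above 12 N and value of joint plunger above 0.038 m), for 0.04 s.
3. the first capsule lies in the cup and the knob is fully up again (horizontal distance between capsule_1 and sample_cup_c below 0.02 m and height (world z) of capsule_1 below 0.03 m and value of joint plunger below 0.0015 m), for 0.2 s.
At the end, for the whole second after the job is handed in: The open cup stands upright on the bench, its centre within 6 mm of the seat in the cradle; the first capsule lies in it, at rest (within 20 mm of the cup's axis and below 30 mm); the second capsule is still in the dispenser; the knob is up to within 1.5 mm (all of step 3 and horizontal distance between sample_cup_c and cup_seat below 0.006 m and height (world z) of sample_cup_c below 0.004 m and angle between sample_cup_c's own z axis and vertical below 0.1 rad and z of capsule_2 in the frame of dispenser above 0.055 m and linear speed of capsule_1 below 0.02 m/s and linear speed of sample_cup_c below 0.01 m/s); the robot touches nothing.
It fails at once if the plunger is loaded with more than 22 N (contact force between anything else and plunger above 22 N).
It fails at once if the open cup is tipped by more than 30 degrees (angle between sample_cup_c's own z axis and vertical above 0.52 rad).
It fails at once if a second capsule leaves the dispenser (z of capsule_2 in the frame of dispenser below 0.055 m).
It fails at once if a bystander (closed cup, tape roll, tie spool, peg or tally counter) is shifted by more than 15 mm (distance of any of sample_cup_b, tape_clear, tie_spool, peg_d, tally_counter from where it was at the start of the episode above 0.015 m).
It also fails if it takes over 54 s, if anything falls off the work surface, if the arm or the gripper's body presses on something with over 40 N, if the wrist force passes 120 N, or if a joint passes its speed limit or range.

ROBOT

A 6-joint arm with a two-finger parallel gripper is mounted at the origin on a cart in front of the work surface, level with it; the furniture and walls round the work are solid. World frame = base frame: x ahead of the robot, y to its left, z up, the work surface at z = 0. Lengths are in m, angles in rad, forces in N, time in s.
With the tool pointing down it reaches from about 0.3 to 0.875 m from the base axis. Payload 6.4 kg.
Tool frame: the origin (TCP) lies midway between the tips of the shut fingers; the grasp point (between the pads) lies 19 mm behind it; z points along the fingers, y is the line along which they close (so a half turn about z gives the same grasp; the last joint's range is limited). The gripper opens to 85 mm and grips with 20 to 120 N. Pads are 22 mm wide; open, the fingers measure 114 mm over their backs; the gripper's body (76 mm by 85 mm) begins 54 mm behind the grasp point. The pads swing forward as they close: fully open they stand 13 mm farther back than shut.
Start: joints at [0.945, 0.181, 1.607, -0, 1.354, -0.206], TCP at [0.234, 0.525, 0.231] pointing down, gripper open.
Joint ranges: [-2.99, 2.99], [-0.89, 2.07], [0.3, 2.58], [-1.14, 4.28], [0, 2.63], [-3.12, 3.12]. Speed limits (rad/s): [2.57, 2.57, 3.01, 3.14, 3.14, 3.14].

INTERFACE

Orientations are given as a unit quaternion [w, x, y, z].
In Python, from bench import ctrl gives the robot as it stands. The module is installed in compiled form; this text tells all that it offers.
- The arm moves only by the tool move_arm, never from a script. Its argument "plan" is one flat list of numbers, 6 for each row, row after row: the shift along the world's x, y, z in units of 50 mm (1.0 is 50 mm), then the turn, a rotation vector about the world's x, y, z in rad. A call has 1 to 10 rows; each row is the pose to reach, as a shift and turn from the pose commanded when the call began; what a row does not reach only later rows make up. A row lasts 1/8 s, in which the tool goes at most 62.5 mm and 10.7 degrees, less where a joint would pass 70% of its speed; a pose out of reach is approached as far as the arm can. A call with a gripper value outside its range is refused whole. "grip" is the finger opening in mm, from 0 to 85.4, set as the call begins (left out, the last holds). The fingers move at their own pace and stop on an object; the grip force is fixed at half the most. Time passes only in rows, so rows that repeat a pose let the fingers close. It gives the time, the measured TCP pose, the force, the opening and the grip force at its end, in the units of the state.
- ctrl.get_obs(): the state, without advancing time (a new reading comes with each control period).
- ctrl.camera(name): name is "side" or "top"; returns a dict with "pixels" (384x512x3 uint8, red, green, blue), "fx", "fy", "cx", "cy" (pixels), "origin" and "attitude" of the camera in the world. Camera axes: x right, y down, z forward; pixel columns grow to the right and rows downward; lengths in m; the calibration is good to about 2 mm. A picture is of the moment at which its call begins. There is no depth.
- ctrl.hand_in(): hands the job in; it is judged then, once.
The state is a dict: "time_s": time; "q": joint angles; "dq": joint speeds; "joint_efforts": joint torques, N m; "eef_pos": TCP position; "eef_rot": TCP orientation; "wrist_force": force on the tool from outside, world axes, zero at the start; "torque": the same for the moment, N m; "opening": opening from 0.0 (shut) to 1.0 (fully open); "grasp_force": force on a finger pad.
Only numpy, scipy, OpenCV 4.12 (cv2) and the standard library are available. Lean on these libraries where they do the work, as an engineer would, in place of code of your own. Each camera call takes 0.05 s, during which the arm holds its last target. There are 200 camera calls.

## Working session

There is one attempt and no reset: what is moved stays moved. The work goes in short steps, Python scripts to look and compute and a tool call to move; the robot and the scene stay as the last step left them, time stands still between calls to the robot, and variables do not carry over. Pictures are saved under pics/ and viewed, at most 10 in all, crops included, and the job is handed in when it is done.

Besides the shell and the picture viewer there is one more tool, called after "Request:" as name(argument=value, ...) on one line, values as JSON. move_arm: Moves the arm, as the interface text tells. Its arguments: {"type":"object","properties":{"plan":{"type":"array"},"grip":{"type":"number"}},"required":["plan"]}

```bash
mkdir -p pics; cat > h.py <<'E'
import numpy as np, cv2, json
from scipy.spatial.transform import Rotation as R
from bench import ctrl
def snap(n,f):
    c=ctrl.camera(n); cv2.imwrite(f,cv2.cvtColor(c["pixels"],cv2.COLOR_RGB2BGR)); 
    np.save(f"{n}.npy",np.array([{k:c[k] for k in c if k!="pixels"}],dtype=object),allow_pickle=True); return c
def cal(n): return np.load(f"{n}.npy",allow_pickle=True)[0]
def rot(c):
    a=np.array(c["attitude"],float)
    return a if a.shape==(3,3) else R.from_quat(a[[1,2,3,0]]).as_matrix()
def at(c,u,v,z):
    d=rot(c)@np.array([(u-c["cx"])/c["fx"],(v-c["cy"])/c["fy"],1]); o=np.array(c["origin"]); return o+d*(z-o[2])/d[2]
def proj(c,p):
    q=rot(c).T@(np.array(p)-np.array(c["origin"])); return c["cx"]+c["fx"]*q[0]/q[2], c["cy"]+c["fy"]*q[1]/q[2]
E
python3 - <<'E'
from h import *
for n in("top","side"):
    c=snap(n,f"pics/{n}0.png"); print({k:c[k] for k in c if k!="pixels"})
a=cv2.imread("pics/top0.png");cv2.imwrite("pics/top0b.png",cv2.resize(a,(800,600),interpolation=cv2.INTER_CUBIC))
a=cv2.imread("pics/side0.png");cv2.imwrite("pics/side0b.png",cv2.resize(a,(800,600),interpolation=cv2.INTER_CUBIC))
o=ctrl.get_obs();print(o)
E
```

```text
{'fx': 411.6388176617959, 'fy': 411.6388176617959, 'cx': 254.85442403696683, 'cy': 187.61520069633536, 'origin': array([ 0.48638114, -0.06078581,  1.20928861]), 'attitude': array([-0.0319701 ,  0.70739842, -0.70497394,  0.03971306])}
{'fx': 382.1095348701842, 'fy': 382.1095348701842, 'cx': 256.7864691202916, 'cy': 187.1089497148329, 'origin': array([ 0.15713387, -0.85787672,  0.58545704]), 'attitude': array([-0.511825  ,  0.82033762, -0.21301399,  0.14037949])}
{'time_s': 0.1, 'q': array([ 9.44712145e-01,  1.81461608e-01,  1.60788532e+00, -2.72719111e-05,
        1.35384639e+00, -2.06273538e-01]), 'dq': array([ 0.00038134, -0.0013119 , -0.00335979,  0.0003186 , -0.00087682,
       -0.00039791]), 'joint_efforts': array([ 5.20567919e-04, -4.45873868e+01, -3.52239382e+01, -3.45784283e-04,
        4.11417423e-03, -4.33700086e-05]), 'eef_pos': array([0.23404116, 0.52466585, 0.23048812]), 'eef_rot': array([-3.11372015e-04,  2.08364353e-01,  9.78050947e-01, -7.37399562e-04]), 'wrist_force': array([-0.51782511,  0.95688811, -0.5650993 ]), 'torque': array([ 0.03656925, -0.02563561,  0.03604446]), 'grasp_force': 0.0, 'opening': 0.9987889754587228}
```

View pics/top0b.png

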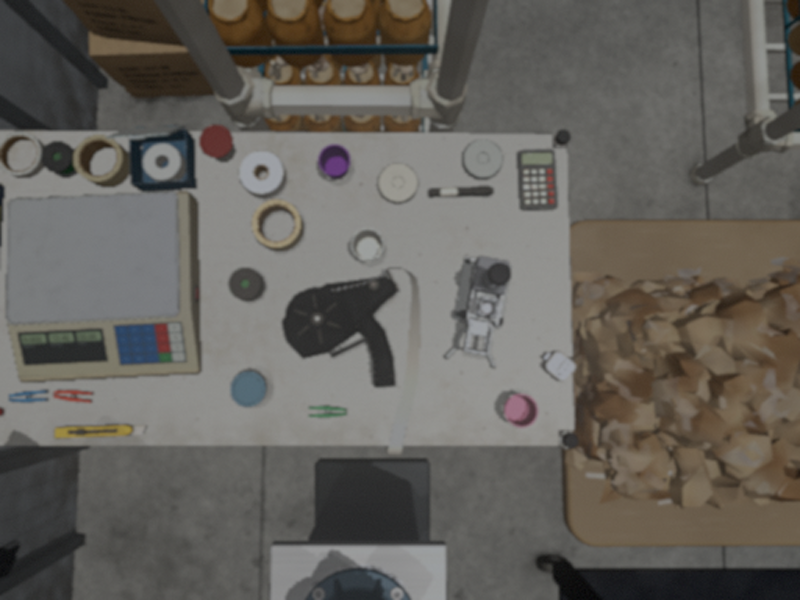

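View pics/side0b.png

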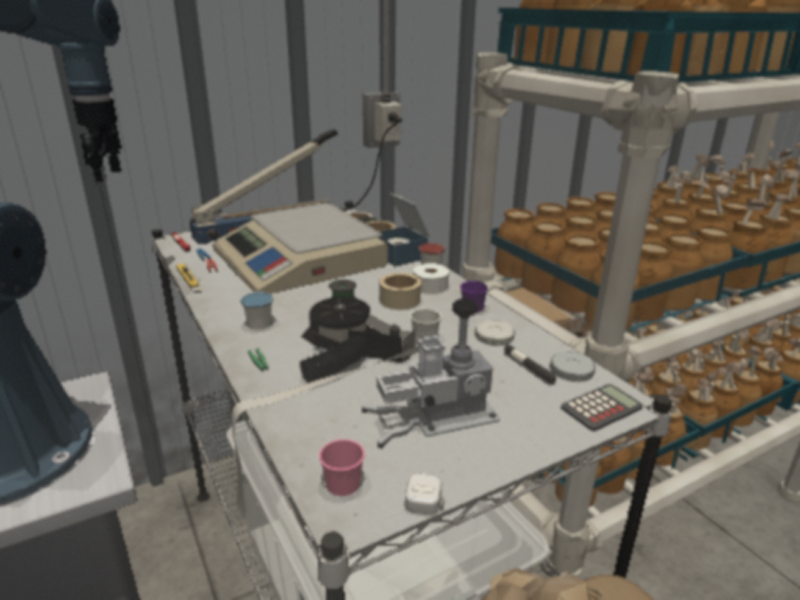

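Top view (800×600): cup candidates are the off-white open cup (367,246), the purple one (334,160), the pink one (518,408) and the blue-lidded closed one (248,388). The off-white one fits. The dispenser has its knob at (498,273) and its cradle mouth near (470,358). I'll confirm with one enlarged crop.

```bash
python3 - <<'E'
from h import *
a=cv2.imread("pics/top0.png");b=cv2.imread("pics/side0.png")
A=cv2.resize(a[140:240,215:345],(520,400),interpolation=cv2.INTER_CUBIC)
A=cv2.resize(a[140:240,215:345],(390*2,600),interpolation=cv2.INTER_CUBIC)
cv2.imwrite("pics/cropA.png",A)
cv2.imwrite("pics/cropB.png",cv2.resize(b[180:300,220:330],(733,800))[:600] if 0 else cv2.resize(b[180:290,205:345],(763,600),interpolation=cv2.INTER_CUBIC))
E
```

```text
(no output)
```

View pics/cropA.png

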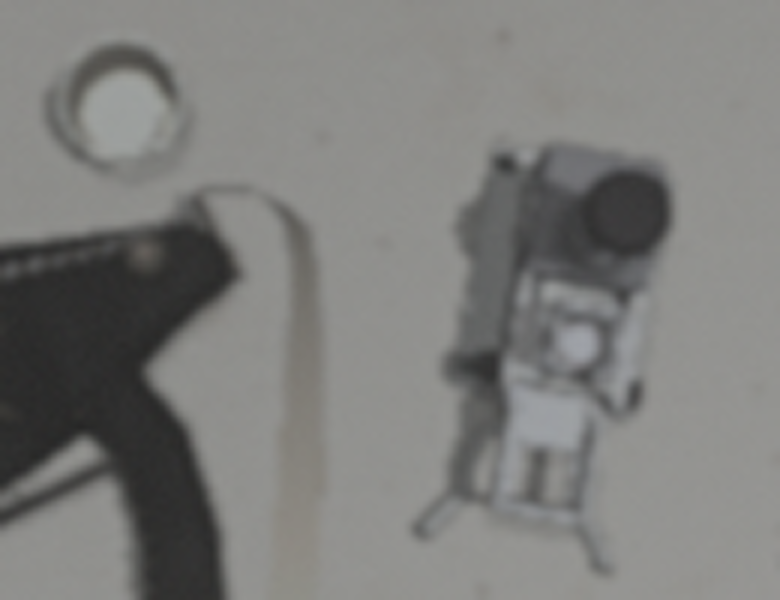

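View pics/cropB.png

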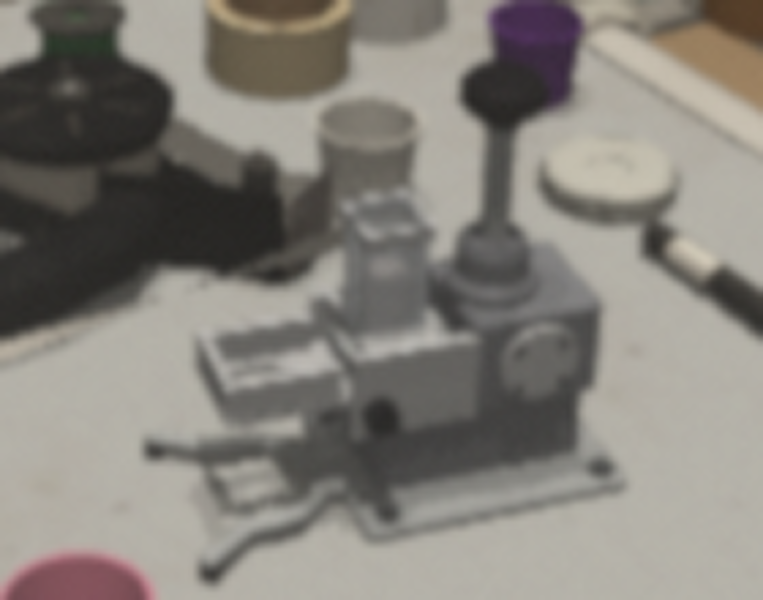

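The crops confirm it: the off-white open cup is at cropA (120,110), between the tape gun's nose and the back, and it is not the purple or pink one. Dispenser features in cropA are the knob (626,211), wire tips (421,530) and (604,568), and head front corners (492,505) and (580,518). Next I'll fit poses from both views.

```bash
python3 - <<'E'
from h import *
from scipy.optimize import least_squares
T,S=cal("top"),cal("side")
A=lambda u,v:(215+u/6-.5+.08,140+v/6-.5+.08)
B=lambda u,v:(205+u/5.45-.5+.09,180+v/5.45-.5+.09)
obs=[(T,A(626,211),(.108,0,.190)),(S,B(505,90),(.108,0,.190)),
(T,A(421,530),(-.034,.044,.010)),(T,A(604,568),(-.034,-.044,.010)),(S,B(152,449),(-.034,.044,.01)),(S,B(210,573),(-.034,-.044,.01))]
def W(p,q): c,s=np.cos(p[2]),np.sin(p[2]); return (p[0]+c*q[0]-s*q[1],p[1]+s*q[0]+c*q[1],q[2])
f=lambda p:np.concatenate([np.subtract(proj(c,W(p,q)),m) for c,m,q in obs])
r=least_squares(f,[.6,-.25,0],loss="soft_l1");print(r.x,f(r.x).reshape(-1,2).round(1))
for n,q in dict(screwL=(.045,.039,.03),screwR=(.045,-.039,.03),headL=(-.016,.022,.079),headR=(-.016,-.022,.079),magbl=(.074,.016,.137),magfr=(.042,-.016,.137),magfl=(.042,.016,.137)).items():
    t=np.array(proj(T,W(r.x,q)));s=np.array(proj(S,W(r.x,q)));print(n,((t-[215,140]+.42)*6).round(),((s-[205,180]+.42)*5.45).round())
print("knob by top",at(T,*A(626,211),.192))
# cup: rim in top cropA, side cropB
print("cup rim top",at(T,*A(119,103),.052), "foot inside",at(T,*A(126,113),.003),"rim side",at(S,*B(368,128),.052))
for n,u,v,z in(("tapegun nose",235,270,.05),("tape tip",190,205,.04)): print(n,at(T,*A(u,v),z))
a=cv2.imread("pics/top0.png");s=800/512
for n,u,v,z in(("pink",518,408,.05),("counter",558,366,.02),("closed",248,388,.058),("purple",334,160,.05),("tapegun handle",385,385,.04),("gunleft",285,330,.05),("whitelid",398,183,.02),("tape",275,225,.048)): print(n,at(T,u/s,v/s,z).round(3))
E
```

```text
[ 0.51565823 -0.21322604 -0.1844768 ] [[ 0.4  0.5]
 [-0.3 -0.5]
 [ 1.   0.3]
 [ 0.3 -0.3]
 [ 0.1 -1.2]
 [ 0.  -1.5]]
screwL [470. 371.] [322. 381.]
screwR [631. 401.] [384. 482.]
headL [494. 502.] [204. 334.]
headR [589. 520.] [236. 391.]
magbl [559. 299.] [408. 192.]
magfr [619. 385.] [365. 241.]
magfl [546. 371.] [338. 203.]
knob by top [ 0.62286408 -0.23163083  0.192     ]
cup rim top [ 0.6922631  -0.01486881  0.052     ] foot inside [ 0.69599069 -0.01642233  0.003     ] rim side [ 0.69160876 -0.02006267  0.052     ]
tapegun nose [ 0.61301722 -0.07016416  0.05      ]
tape tip [ 0.64523814 -0.04866223  0.04      ]
pink [ 0.399 -0.288  0.05 ]
counter [ 0.474 -0.368  0.02 ]
closed [0.434 0.192 0.058]
purple [0.851 0.046 0.05 ]
tapegun handle [ 0.439 -0.05   0.04 ]
gunleft [0.537 0.13  0.05 ]
whitelid [ 0.817 -0.073  0.02 ]
tape [0.729 0.153 0.048]
```

Request:
move_arm(plan=[0.4,-0.5,0,0,0,0.06,1.1,-1.3,0,0,0,0.12,1.9,-2.25,0,0,0,0.18,2.7,-3.2,0,0,0,0.24,3.5,-4.15,0,0,0,0.3,4.3,-5.1,0,0,0,0.36,5.1,-6.05,0,0,0,0.42,5.9,-7.0,0,0,0,0.48,6.7,-7.95,0,0,0,0.54,7.5,-8.9,0,0,0,0.6], grip=85)

```text
time_s: 1.35
eef_pos: [0.6102, 0.0784, 0.2308]
eef_rot: [-0.0, -0.091, 0.996, 0.0]
wrist_force: [0.2, 0.3, 0.6]
opening: 0.996
grasp_force: 0.0
```

Request:
move_arm(plan=[0.8,-0.95,0,0,0,0,1.65,-1.93,-0.3,0,0,0,1.65,-1.93,-1.0,0,0,0,1.65,-1.93,-1.7,0,0,0,1.65,-1.93,-2.3,0,0,0,1.65,-1.93,-2.3,0,0,0])

```text
time_s: 2.1
eef_pos: [0.6892, -0.016, 0.1123]
eef_rot: [-0.004, -0.09, 0.996, 0.001]
wrist_force: [0.1, 0.3, 0.3]
opening: 0.994
grasp_force: 0.0
```

```bash
python3 - <<'E'
from h import *
snap("side","pics/s1.png");snap("top","pics/t1.png")
b=cv2.imread("pics/s1.png");a=cv2.imread("pics/t1.png")
A=cv2.resize(a[130:210,190:270],(400,400),interpolation=cv2.INTER_CUBIC);B=cv2.resize(b[150:230,230:310],(400,400),interpolation=cv2.INTER_CUBIC)
cv2.imwrite("pics/c1.png",np.hstack([A,B]));print(ctrl.get_obs()["eef_pos"])
E
```

```text
[ 0.69206184 -0.0164011   0.11678948]
```

View pics/c1.png

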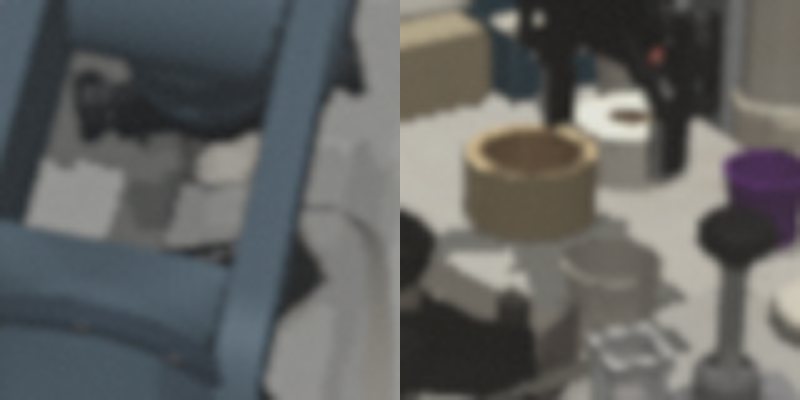

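The gripper is centred above the open cup: in the side crop the fingers are at x≈560 and 670, and the cup is at x≈612. I'm descending now.

Request:
move_arm(plan=[0,0,-0.5,0,0,0,0,0,-1.0,0,0,0,0,0,-1.35,0,0,0,0,0,-1.6,0,0,0,0,0,-1.8,0,0,0,0,0,-1.85,0,0,0,0,0,-1.85,0,0,0])

```text
time_s: 3.08
eef_pos: [0.6921, -0.0164, 0.0241]
eef_rot: [0.0, -0.09, 0.996, -0.0]
wrist_force: [-0.1, -0.2, -0.6]
opening: 0.998
grasp_force: 0.0
```

Request:
move_arm(plan=[0,0,0,0,0,0,0,0,0,0,0,0,0,0,0,0,0,0,0,0,0,0,0,0,0,0,0,0,0,0,0,0,0,0,0,0], grip=50)

```text
time_s: 3.82
eef_pos: [0.6929, -0.0166, 0.0251]
eef_rot: [0.001, -0.09, 0.996, -0.0]
wrist_force: [0.1, 0.5, 6.7]
opening: 0.667
grasp_force: 64.1
```

Request:
move_arm(plan=[0,0,0.4,0,0,0,0,0,1.1,0,0,0,-0.2,-0.1,1.8,0,0,0,-0.8,-0.55,2.0,0,0,-0.06,-1.6,-1.1,2.0,0,0,-0.12,-2.4,-1.7,2.0,0,0,-0.18,-3.2,-2.3,2.0,0,0,-0.25,-4.0,-2.85,2.0,0,0,-0.31,-4.7,-3.35,2.0,0,0,-0.365,-5.1,-3.64,2.0,0,0,-0.365])

```text
time_s: 5.08
eef_pos: [0.4353, -0.1994, 0.1247]
eef_rot: [0.0, 0.093, 0.996, -0.0]
wrist_force: [0.6, 0.1, -0.4]
opening: 0.667
grasp_force: 64.0
```

```bash
python3 - <<'E'
from h import *
c=snap("side","pics/s2.png");d=snap("top","pics/t2.png")
b=cv2.imread("pics/s2.png");a=cv2.imread("pics/t2.png")
A=cv2.resize(a[170:250,250:330],(400,400),interpolation=cv2.INTER_CUBIC);B=cv2.resize(b[180:280,190:290],(400,400),interpolation=cv2.INTER_CUBIC)
cv2.imwrite("pics/c2.png",np.hstack([A,B]));o=ctrl.get_obs();print(o["eef_pos"],o["eef_rot"],o["opening"],o["wrist_force"])
E
```

```text
[ 0.43541853 -0.19957789  0.124612  ] [ 5.72206939e-05  9.36201063e-02  9.95607936e-01 -3.30666226e-04] 0.66837509417666 [-0.91839723  1.14593999 -0.38497397]
```

View pics/c2.png

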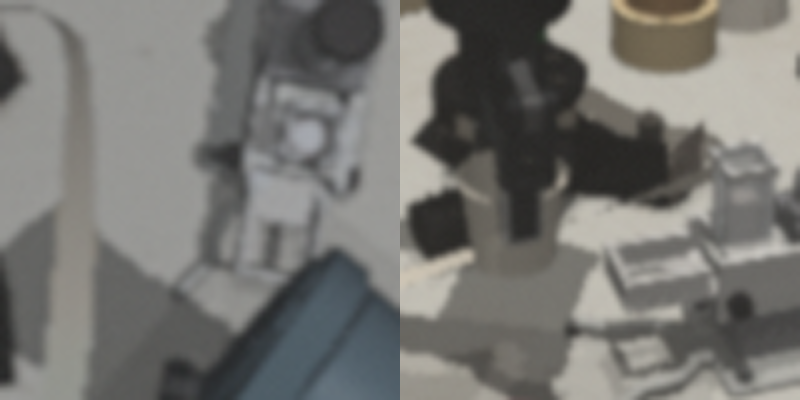

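The cup is upright in the gripper: its rim is at (515,180) and its foot centre is near (513,262) in the right panel. I'll check its offset in the hand.

```bash
python3 - <<'E'
from h import *
S=cal("side"); o=np.array([.4354,-.1996])
import math
for z,r in((.1,.024),(.152,.03)):
    P=[((np.array(proj(S,(o[0]+r*math.cos(t),o[1]+r*math.sin(t),z)))-[190,180]+.4)*4+[400,0]).round() for t in np.linspace(0,2*np.pi,120)]
    P=np.array(P);print(z,P.min(0),P.max(0))
b=cv2.imread("pics/s2.png");B=cv2.cvtColor(b,cv2.COLOR_BGR2GRAY)
for row in(235,238,241,243): print(row,B[row,200:236])
for col in(212,216,220,224): print("c",col,B[232:256,col])
E
```

```text
0.1 [466. 232.] [553. 281.]
0.152 [450. 148.] [562. 206.]
235 [ 46  46  44  45  42  46  62  85  94  97  99 100 100 100  92  84  79  63
  48  42  44  43  42  47  60  79  90  92  93 106 139 161 166 170 180 186]
238 [ 44  42  43  42  42  43  53  77  92  97  99 100 101 103 100  94  87  72
  53  45  44  45  47  53  65  82  93  94 104 138 172 186 188 189 188 188]
241 [ 44  44  45  47  57  69  77  87  93  98 101 105 108 110 109 105  99  93
  91  90  91  93  94  96  96  96  96  95  96 111 123 130 135 151 161 167]
243 [ 81  99 124 137 151 168 176 169 136 106 101 106 107 108 105 102 102 102
 101 102 100 101  99  98  98  97  97  96  96 108 115 117 118 118 117 121]
c 212 [101 101 100 100 101 100 101 105 107 108 108 107 107 106 106 108 111 115
 117 118 118 118 118 116]
c 216 [ 78  77  78  79  78  82  87  93  96  99 102 102 102 102 102 103 105 111
 115 117 116 118 117 117]
c 220 [ 42  42  43  44  43  43  44  56  75  91  99 100 101 100 101 102 105 112
 116 117 119 117 118 116]
c 224 [ 59  60  60  60  60  60  65  78  90  96  98  98  97  97  99 103 110 116
 116 116 117 117 117 116]
```

Request:
move_arm(plan=[0,0.03,-0.5,0,0,0,0,0.03,-1.0,0,0,0,0,0.03,-1.5,0,0,0,0,0.03,-1.8,0,0,0,0,0.03,-1.95,0,0,0,0,0.03,-1.95,0,0,0])

```text
time_s: 5.92
eef_pos: [0.4371, -0.1968, 0.0263]
eef_rot: [-0.0, 0.092, 0.996, 0.0]
wrist_force: [0.5, -1.1, 0.2]
opening: 0.672
grasp_force: 64.0
```

Request:
move_arm(plan=[0.15,-0.03,0,0,0,0,0.35,-0.065,0,0,0,0,0.6,-0.11,0,0,0,0,0.8,-0.15,0,0,0,0,0.95,-0.18,0,0,0,0,1.0,-0.185,0,0,0,0,1.0,-0.185,0,0,0,0])

```text
time_s: 6.8
eef_pos: [0.4867, -0.206, 0.0261]
eef_rot: [-0.0, 0.092, 0.996, 0.0]
wrist_force: [0.1, -0.5, -0.8]
opening: 0.666
grasp_force: 64.0
```

```bash
python3 - <<'E'
from h import *
c=snap("side","pics/s3.png");d=snap("top","pics/t3.png")
b=cv2.imread("pics/s3.png");a=cv2.imread("pics/t3.png")
A=cv2.resize(a[160:240,260:340],(400,400),interpolation=cv2.INTER_CUBIC);B=cv2.resize(b[200:280,205:285],(400,400),interpolation=cv2.INTER_CUBIC)
cv2.imwrite("pics/c3.png",np.hstack([A,B]))
E
```

```text
(no output)
```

View pics/c3.png

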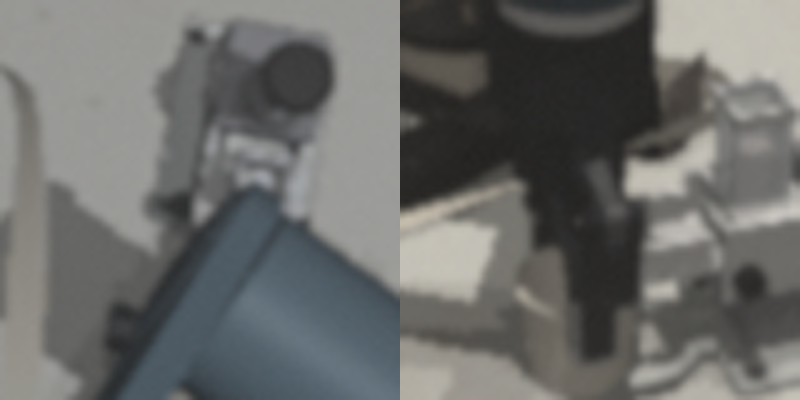

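Right panel: the cup is in the cradle flare at (575,330), the near wire is beside it, and the gripper body clears the magazine. I'll advance in small steps, watching the force.

Request:
move_arm(plan=[0.1,-0.04,0,0,0,0,0.2,-0.06,0,0,0,0,0.25,-0.07,0,0,0,0,0.3,-0.075,0,0,0,0,0.3,-0.075,0,0,0,0])

```text
time_s: 7.52
eef_pos: [0.502, -0.2099, 0.0263]
eef_rot: [0.0, 0.092, 0.996, -0.0]
wrist_force: [-0.8, -0.1, -0.6]
opening: 0.667
grasp_force: 64.0
```

Request:
move_arm(plan=[0.05,-0.01,0,0,0,0,0.1,-0.02,0,0,0,0,0.14,-0.025,0,0,0,0,0.14,-0.025,0,0,0,0])

```text
time_s: 8.02
eef_pos: [0.509, -0.2112, 0.0263]
eef_rot: [0.0, 0.092, 0.996, -0.0]
wrist_force: [-0.0, 0.1, -0.4]
opening: 0.665
grasp_force: 64.0
```

Request:
move_arm(plan=[0.03,-0.005,0,0,0,0,0.06,-0.01,0,0,0,0,0.06,-0.01,0,0,0,0])

```text
time_s: 8.4
eef_pos: [0.512, -0.2117, 0.0263]
eef_rot: [0.0, 0.092, 0.996, -0.0]
wrist_force: [-0.5, -0.8, -0.6]
opening: 0.669
grasp_force: 64.0
```

Request:
move_arm(plan=[0.03,-0.005,0,0,0,0,0.05,-0.01,0,0,0,0,0.05,-0.01,0,0,0,0])

```text
time_s: 8.78
eef_pos: [0.5143, -0.212, 0.0262]
eef_rot: [-0.0, 0.092, 0.996, 0.0]
wrist_force: [0.1, -0.1, 1.0]
opening: 0.67
grasp_force: 64.0
```

Request:
move_arm(plan=[0.02,-0.005,0,0,0,0,0.04,-0.01,0,0,0,0,0.04,-0.01,0,0,0,0])

```text
time_s: 9.15
eef_pos: [0.5158, -0.2122, 0.0261]
eef_rot: [-0.001, 0.092, 0.996, 0.0]
wrist_force: [-4.0, 2.6, 1.8]
opening: 0.668
grasp_force: 64.2
```

Request:
move_arm(plan=[0.02,-0.005,0,0,0,0,0.04,-0.01,0,0,0,0,0.04,-0.01,0,0,0,0])

```text
time_s: 9.52
eef_pos: [0.517, -0.2124, 0.0262]
eef_rot: [-0.002, 0.092, 0.996, 0.001]
wrist_force: [-8.6, 4.5, 7.2]
opening: 0.666
grasp_force: 64.6
```

Request:
move_arm(plan=[-0.01,0,-0.02,0,0,0,-0.02,0.005,-0.04,0,0,0,-0.02,0.005,-0.04,0,0,0])

```text
time_s: 9.9
eef_pos: [0.5167, -0.2124, 0.0259]
eef_rot: [-0.001, 0.092, 0.996, 0.0]
wrist_force: [-11.9, 6.7, 20.0]
opening: 0.669
grasp_force: 65.5
```

Request:
move_arm(plan=[0,0,0,0,0,0,0,0,0,0,0,0,0,0,0,0,0,0,0,0,0,0,0,0,0,0,0,0,0,0,0,0,0,0,0,0], grip=85)

```text
time_s: 10.65
eef_pos: [0.5173, -0.2129, 0.0242]
eef_rot: [-0.0, 0.092, 0.996, -0.0]
wrist_force: [-0.5, -0.7, -0.5]
opening: 0.995
grasp_force: 0.0
```

```bash
python3 - <<'E'
from h import *
c=snap("side","pics/s4.png")
b=cv2.imread("pics/s4.png")
cv2.imwrite("pics/c4.png",cv2.resize(b[190:290,205:325],(720,600),interpolation=cv2.INTER_CUBIC))
E
```

```text
(no output)
```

View pics/c4.png

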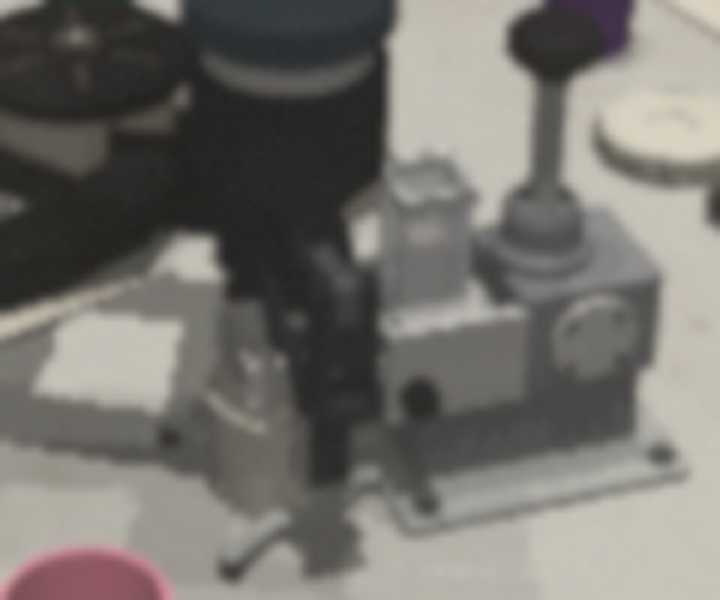

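Request:
move_arm(plan=[-0.02,0,0.3,0,0,0,-0.03,0,0.9,0,0,0,-0.03,0,1.8,0,0,0,-0.03,0.0,2.8,0,0,0,0,0.3,3.8,0,0,0,0,1.2,4.7,0,0,0,0,2.2,4.7,0,0,0,0,3.2,4.7,0,0,0,0,4.0,4.7,0,0,0,0,4.0,4.7,0,0,0], grip=85)

```text
time_s: 11.95
eef_pos: [0.5171, -0.0104, 0.2605]
eef_rot: [0.001, 0.09, 0.996, 0.0]
wrist_force: [0.1, -0.5, -0.9]
opening: 0.997
grasp_force: 0.0
```

```bash
python3 - <<'E'
from h import *
c=snap("side","pics/s5.png");d=snap("top","pics/t5.png")
b=cv2.imread("pics/s5.png");a=cv2.imread("pics/t5.png")
A=cv2.resize(a[160:240,270:330],(390,520),interpolation=cv2.INTER_CUBIC);B=cv2.resize(b[205:285,215:275],(390,520),interpolation=cv2.INTER_CUBIC)
cv2.imwrite("pics/c5.png",np.hstack([A,B]))
p=[.5157,-.2132]
for z,r in((.0,.024),(.052,.03)):
    P=np.array([(np.array(proj(c,(p[0]+r*np.cos(t),p[1]+r*np.sin(t),z)))-[215,205]+.42)*6.5+[390,0] for t in np.linspace(0,2*np.pi,120)])
    print(z,P.min(0).round(),P.max(0).round())
    P=np.array([(np.array(proj(d,(p[0]+r*np.cos(t),p[1]+r*np.sin(t),z)))-[270,160]+.42)*6.5 for t in np.linspace(0,2*np.pi,120)])
    print("top",z,P.min(0).round(),P.max(0).round())
print(ctrl.get_obs()["eef_pos"])
E
```

```text
0.0 [564. 399.] [693. 481.]
top 0.0 [159. 337.] [265. 444.]
0.052 [546. 275.] [713. 374.]
top 0.052 [158. 318.] [297. 457.]
[ 0.51737679 -0.01284221  0.26017105]
```

View pics/c5.png

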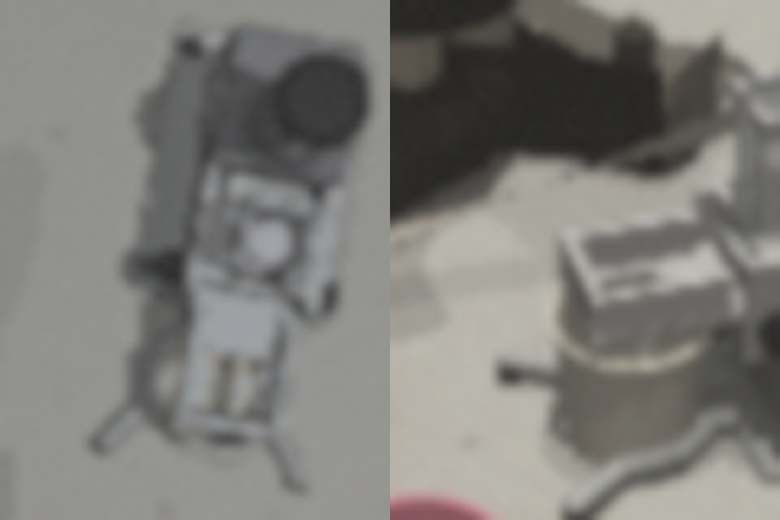

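The cup sits in the cradle beneath the head: its rim front in the right panel is at (635,372), against (630,374) predicted for home. One quick numeric check of the foot edge, with no new picture.

```bash
python3 - <<'E'
from h import *
B=cv2.cvtColor(cv2.imread("pics/s5.png"),cv2.COLOR_BGR2GRAY)
for col in(244,246,248,250): 
    c=cal("side"); 
    print(col,"rows255-282",B[255:283,col])
for row in (262,266,270): print(row,B[row,236:266])
p=np.array([proj(c,(.5157+.024*np.cos(t),-.2132+.024*np.sin(t),0)) for t in np.linspace(0,6.28,300)])
for col in(244,246,248,250): print(col,p[np.abs(p[:,0]-col)<.4][:,1].max())
E
```

```text
244 rows255-282 [ 94  96 102 122 137 126 105  96  95  96  95  96  96  95  96  98  98  98
  98 105 127 149 158 164 169 174 169 150]
246 rows255-282 [105 112 114 109 116 127 120 103  98  99  98  98  98  99 101 104 104 104
 103 105 112 129 150 164 168 157 133 106]
248 rows255-282 [105 109 108 103 109 135 142 115 101  99  99  99  99 101 105 106 107 107
 108 109 119 141 163 163 143 116 102 118]
250 rows255-282 [107 107 101 101 112 142 151 121 102  99 100 102 104 107 108 110 109 109
 111 119 138 156 151 127 105 114 146 169]
262 [102 106 112 114 109  98  93  95  96  99 103 111 115 119 121 120 119 121
 122 119 113 107 101  97  94  90  86  83  82  81]
266 [181 180 176 158 127 102  94  94  96  98  98  99  99 100 102 103 104 102
 103 105 105 105 103  99  95  89  83  78  79  79]
270 [183 180 167 134 108 111 104  96  98 101 104 105 106 108 110 109 110 109
 108 107 105 105 103  99  99 107 126 132 122 109]
244 276.74884169904914
246 277.7410225381089
248 278.29557217001786
250 278.57267124581426
```

Request:
move_arm(plan=[0.2,-0.5,0,0,0,0,0.6,-1.3,0,0,0,0,1.0,-2.2,0,0,0,0,1.4,-3.0,0,0,0,0,1.8,-3.8,0,0,0,0,2.1,-4.39,0,0,0,0,2.1,-4.39,-0.4,0,0,0,2.1,-4.39,-0.8,0,0,0,2.1,-4.39,-1.0,0,0,0,2.1,-4.39,-1.0,0,0,0], grip=0)

```text
time_s: 13.3
eef_pos: [0.6215, -0.2312, 0.2079]
eef_rot: [-0.001, 0.092, 0.996, 0.001]
wrist_force: [0.1, 0.4, 1.1]
opening: -0.003
grasp_force: 0.0
```

Request:
move_arm(plan=[0,0,-0.1,0,0,0,0,0,-0.2,0,0,0,0,0,-0.3,0,0,0,0,0,-0.4,0,0,0,0,0,-0.4,0,0,0])

```text
time_s: 13.92
eef_pos: [0.6225, -0.2323, 0.1892]
eef_rot: [0.0, 0.092, 0.996, 0.0]
wrist_force: [0.1, 0.4, 2.0]
opening: -0.001
grasp_force: 0.9
```

Request:
move_arm(plan=[0,0,-0.1,0,0,0,0,0,-0.2,0,0,0,0,0,-0.3,0,0,0,0,0,-0.3,0,0,0])

```text
time_s: 14.42
eef_pos: [0.6225, -0.2325, 0.1739]
eef_rot: [0.0, 0.092, 0.996, 0.0]
wrist_force: [1.5, 0.1, 3.8]
opening: 0.002
grasp_force: 1.6
```

Request:
move_arm(plan=[0,0,-0.1,0,0,0,0,0,-0.2,0,0,0,0,0,-0.3,0,0,0,0,0,-0.3,0,0,0])

```text
time_s: 14.92
eef_pos: [0.6226, -0.2325, 0.1593]
eef_rot: [0.0, 0.092, 0.996, -0.0]
wrist_force: [0.0, 1.6, 4.2]
opening: -0.001
grasp_force: 2.4
```

Request:
move_arm(plan=[0,0,-0.03,0,0,0,0,0,-0.07,0,0,0,0,0,-0.08,0,0,0,0,0,-0.08,0,0,0])

```text
time_s: 15.42
eef_pos: [0.6226, -0.2325, 0.1558]
eef_rot: [0.0, 0.092, 0.996, -0.0]
wrist_force: [0.3, 0.9, 6.6]
opening: -0.002
grasp_force: 2.8
```

Request:
move_arm(plan=[0,0,-0.01,0,0,0,0,0,-0.02,0,0,0,0,0,-0.02,0,0,0])

```text
time_s: 15.8
eef_pos: [0.6226, -0.2325, 0.155]
eef_rot: [0.0, 0.092, 0.996, -0.0]
wrist_force: [0.2, 0.7, 6.1]
opening: -0.004
grasp_force: 3.0
```

Request:
move_arm(plan=[0,0,-0.01,0,0,0,0,0,-0.02,0,0,0,0,0,-0.02,0,0,0])

```text
time_s: 16.18
eef_pos: [0.6226, -0.2325, 0.154]
eef_rot: [0.0, 0.092, 0.996, -0.0]
wrist_force: [-0.5, 1.1, 5.5]
opening: -0.001
grasp_force: 3.1
```

Request:
move_arm(plan=[0,0,-0.01,0,0,0,0,0,-0.02,0,0,0,0,0,-0.02,0,0,0])

```text
time_s: 16.55
eef_pos: [0.6226, -0.2325, 0.153]
eef_rot: [0.0, 0.092, 0.996, -0.0]
wrist_force: [0.7, 0.7, 6.5]
opening: -0.001
grasp_force: 3.1
```

Request:
move_arm(plan=[0,0,-0.01,0,0,0,0,0,-0.02,0,0,0,0,0,-0.02,0,0,0])

```text
time_s: 16.92
eef_pos: [0.6226, -0.2325, 0.152]
eef_rot: [0.0, 0.092, 0.996, -0.0]
wrist_force: [0.0, 1.0, 6.2]
opening: -0.002
grasp_force: 3.2
```

Request:
move_arm(plan=[0,0,-0.01,0,0,0,0,0,-0.02,0,0,0,0,0,-0.02,0,0,0])

```text
time_s: 17.3
eef_pos: [0.6226, -0.2325, 0.151]
eef_rot: [0.0, 0.092, 0.996, -0.0]
wrist_force: [-0.1, 1.0, 6.0]
opening: -0.002
grasp_force: 3.2
```

Request:
move_arm(plan=[0,0,-0.01,0,0,0,0,0,-0.02,0,0,0,0,0,-0.02,0,0,0])

```text
time_s: 17.68
eef_pos: [0.6226, -0.2325, 0.15]
eef_rot: [0.0, 0.092, 0.996, -0.0]
wrist_force: [-0.6, 1.0, 6.5]
opening: 0.001
grasp_force: 3.3
```

Request:
move_arm(plan=[0,0,-0.01,0,0,0,0,0,-0.02,0,0,0,0,0,-0.02,0,0,0])

```text
time_s: 18.05
eef_pos: [0.6226, -0.2325, 0.149]
eef_rot: [0.0, 0.092, 0.996, -0.0]
wrist_force: [-0.9, 1.5, 5.9]
opening: -0.002
grasp_force: 3.3
```

Request:
move_arm(plan=[0,0,-0.01,0,0,0,0,0,-0.02,0,0,0,0,0,-0.02,0,0,0])

```text
time_s: 18.42
eef_pos: [0.6226, -0.2325, 0.1481]
eef_rot: [0.0, 0.092, 0.996, -0.0]
wrist_force: [-0.2, 1.5, 6.5]
opening: -0.001
grasp_force: 3.4
```

Request:
move_arm(plan=[0,0,-0.01,0,0,0,0,0,-0.02,0,0,0,0,0,-0.02,0,0,0])

```text
time_s: 18.8
eef_pos: [0.6226, -0.2325, 0.1471]
eef_rot: [0.0, 0.092, 0.996, -0.0]
wrist_force: [-0.1, 2.3, 6.1]
opening: -0.003
grasp_force: 3.4
```

Request:
move_arm(plan=[0,0,-0.01,0,0,0,0,0,-0.02,0,0,0,0,0,-0.02,0,0,0])

```text
time_s: 19.18
eef_pos: [0.6226, -0.2325, 0.1461]
eef_rot: [0.0, 0.092, 0.996, -0.0]
wrist_force: [0.2, 1.6, 7.7]
opening: -0.0
grasp_force: 3.5
```

Request:
move_arm(plan=[0,0,-0.01,0,0,0,0,0,-0.02,0,0,0,0,0,-0.02,0,0,0])

```text
time_s: 19.55
eef_pos: [0.6226, -0.2325, 0.1451]
eef_rot: [0.0, 0.092, 0.996, -0.0]
wrist_force: [-0.2, 0.5, 7.6]
opening: 0.002
grasp_force: 3.5
```

Request:
move_arm(plan=[0,0,-0.01,0,0,0,0,0,-0.02,0,0,0,0,0,-0.02,0,0,0])

```text
time_s: 19.92
eef_pos: [0.6226, -0.2325, 0.1441]
eef_rot: [0.0, 0.092, 0.996, -0.0]
wrist_force: [-0.9, 1.7, 6.3]
opening: 0.003
grasp_force: 3.5
```

Request:
move_arm(plan=[0,0,-0.01,0,0,0,0,0,-0.02,0,0,0,0,0,-0.02,0,0,0])

```text
time_s: 20.3
eef_pos: [0.6226, -0.2325, 0.1431]
eef_rot: [0.0, 0.092, 0.996, -0.0]
wrist_force: [-0.4, 1.6, 6.9]
opening: 0.002
grasp_force: 3.6
```

Request:
move_arm(plan=[0,0,-0.01,0,0,0,0,0,-0.02,0,0,0,0,0,-0.02,0,0,0])

```text
time_s: 20.68
eef_pos: [0.6226, -0.2325, 0.1422]
eef_rot: [0.0, 0.092, 0.996, -0.0]
wrist_force: [-0.6, 1.8, 7.2]
opening: 0.004
grasp_force: 3.6
```

Request:
move_arm(plan=[0,0,-0.01,0,0,0,0,0,-0.02,0,0,0,0,0,-0.02,0,0,0])

```text
time_s: 21.05
eef_pos: [0.6226, -0.2325, 0.1414]
eef_rot: [0.0, 0.092, 0.996, -0.0]
wrist_force: [0.1, 1.5, 8.2]
opening: -0.0
grasp_force: 4.3
```

Request:
move_arm(plan=[0,0,-0.01,0,0,0,0,0,-0.01,0,0,0,0,0,-0.01,0,0,0])

```text
time_s: 21.42
eef_pos: [0.6226, -0.2325, 0.1412]
eef_rot: [0.0, 0.092, 0.996, -0.0]
wrist_force: [-2.7, 2.7, 9.4]
opening: -0.0
grasp_force: 5.1
```

Request:
move_arm(plan=[0,0,-0.01,0,0,0,0,0,-0.01,0,0,0,0,0,-0.01,0,0,0])

```text
time_s: 21.8
eef_pos: [0.6227, -0.2325, 0.1411]
eef_rot: [0.0, 0.092, 0.996, -0.0]
wrist_force: [-3.1, 2.4, 10.9]
opening: 0.002
grasp_force: 5.8
```

Request:
move_arm(plan=[0,0,-0.01,0,0,0,0,0,-0.02,0,0,0,0,0,-0.02,0,0,0])

```text
time_s: 22.18
eef_pos: [0.6227, -0.2326, 0.1407]
eef_rot: [0.0, 0.092, 0.996, -0.0]
wrist_force: [-4.2, 3.4, 13.8]
opening: 0.001
grasp_force: 7.4
```

Request:
move_arm(plan=[0,0,-0.005,0,0,0,0,0,-0.005,0,0,0])

```text
time_s: 22.42
eef_pos: [0.6227, -0.2325, 0.1406]
eef_rot: [0.001, 0.092, 0.996, -0.0]
wrist_force: [-5.0, 3.3, 14.6]
opening: -0.004
grasp_force: 7.8
```

Request:
move_arm(plan=[0,0,0.05,0,0,0,0,0,0.2,0,0,0,0,0,0.4,0,0,0,0,0,0.6,0,0,0,0,0,0.8,0,0,0,0,0,1.0,0,0,0,0,0,1.2,0,0,0,0,0,1.5,0,0,0,0,0,2.0,0,0,0,0,0.5,2.4,0,0,0])

```text
time_s: 23.68
eef_pos: [0.6222, -0.2082, 0.2593]
eef_rot: [0.0, 0.094, 0.996, -0.0]
wrist_force: [0.2, -0.2, 0.3]
opening: -0.002
grasp_force: 0.0
```

Request:
move_arm(plan=[0,0.8,0,0,0,0,0,1.7,0,0,0,0,0,2.6,0,0,0,0,0,3.5,0,0,0,0,0,4.0,0,0,0,0,0,4.0,0,0,0,0])

```text
time_s: 24.42
eef_pos: [0.6218, -0.0042, 0.2586]
eef_rot: [-0.0, 0.09, 0.996, 0.0]
wrist_force: [-0.0, 0.2, 0.2]
opening: -0.003
grasp_force: 0.0
```

```bash
python3 - <<'E'
from h import *
c=snap("side","pics/s6.png");d=snap("top","pics/t6.png")
b=cv2.imread("pics/s6.png");a=cv2.imread("pics/t6.png")
A=cv2.resize(a[160:240,270:330],(390,520),interpolation=cv2.INTER_CUBIC);B=cv2.resize(b[185:265,215:275],(390,520),interpolation=cv2.INTER_CUBIC)
B=cv2.resize(b[185:285,230:305],(390,520),interpolation=cv2.INTER_CUBIC)
cv2.imwrite("pics/c6.png",np.hstack([A,B]))
b5=cv2.imread("pics/s5.png");D=np.abs(b.astype(int)-b5).max(2)[185:285,225:325];ys,xs=np.where(D>25);print(len(xs),list(zip(xs+225,ys+185))[:30])
E
```

```text
389 [(np.int64(248), np.int64(185)), (np.int64(249), np.int64(185)), (np.int64(250), np.int64(185)), (np.int64(251), np.int64(185)), (np.int64(252), np.int64(185)), (np.int64(253), np.int64(185)), (np.int64(254), np.int64(185)), (np.int64(255), np.int64(185)), (np.int64(254), np.int64(186)), (np.int64(238), np.int64(192)), (np.int64(239), np.int64(192)), (np.int64(240), np.int64(192)), (np.int64(241), np.int64(192)), (np.int64(236), np.int64(193)), (np.int64(237), np.int64(193)), (np.int64(238), np.int64(193)), (np.int64(239), np.int64(193)), (np.int64(240), np.int64(193)), (np.int64(241), np.int64(193)), (np.int64(242), np.int64(193)), (np.int64(243), np.int64(193)), (np.int64(235), np.int64(194)), (np.int64(236), np.int64(194)), (np.int64(237), np.int64(194)), (np.int64(238), np.int64(194)), (np.int64(239), np.int64(194)), (np.int64(240), np.int64(194)), (np.int64(241), np.int64(194)), (np.int64(242), np.int64(194)), (np.int64(243), np.int64(194))]
```

View pics/c6.png

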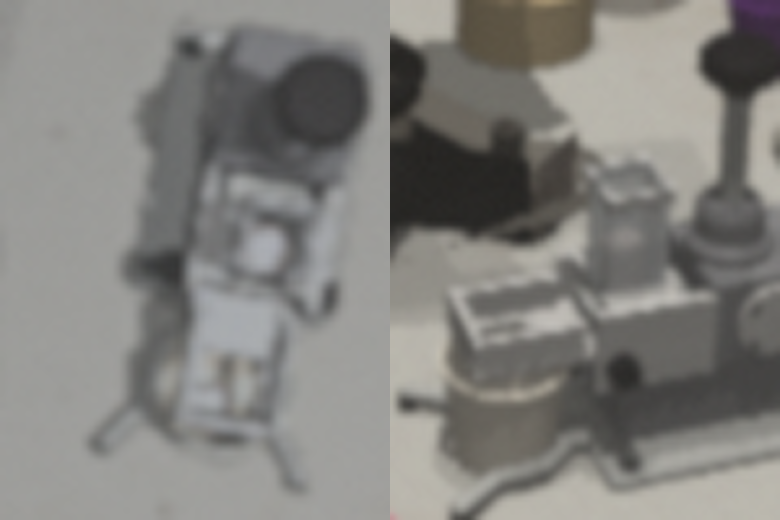

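The knob is back up at (322,100) and the cup hasn't moved. The top capsule in the magazine has sunk, from (268,240) to (263,245), so one capsule was dispensed. I'm handing in.

```bash
python3 -c "
from bench import ctrl
print(ctrl.hand_in())"
```

```text
the job is handed in; nothing more can be done
None
```

I handed the job in: the open cup is home in the cradle, the knob was pressed once to its stop at about 15 N and came back up, and one capsule appears to have dropped. I inferred the drop from the magazine stack sinking and could not see the capsule in the cup; hand-in returned no verdict.

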